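Close up a reptile-rack tub with its water dish

ROBOT

A 7-joint arm with a two-finger parallel gripper is mounted at the origin on the work surface. World frame = base frame: x ahead of the robot, y to its left, z up, the work surface at z = 0. Lengths are in m, angles in rad, forces in N, time in s.
With the tool pointing down it reaches from about 0.4 to 0.875 m from the base axis. Payload 6.5 kg.
Tool frame: the origin (TCP) lies at the very end of the fingers, on their centre line; the grasp point (between the pads) lies 19 mm behind it; z points along the fingers, y is the line along which they close (so a half turn about z gives the same grasp; the last joint's range is limited). The gripper opens to 85 mm and grips with 20 to 120 N. Pads are 22 mm wide; open, the fingers measure 114 mm over their backs; the gripper's body (76 mm by 85 mm) begins 54 mm behind the grasp point. The pads swing forward as they close: fully open they stand 13 mm farther back than shut.
Start: joints at [1.159, 0.536, -0.004, 1.538, 0.003, 1.067, -0.071], TCP at [0.22, -0.612, 0.231] pointing down, gripper open.
Joint ranges: [-2.7, 2.7], [-0.37, 2.16], [-1.27, 1.26], [0.24, 2.4], [-1.31, 4.45], [0.19, 1.91], [-2.76, 2.76]. Speed limits (rad/s): [2.39, 2.39, 3.14, 3.14, 3.14, 3.14, 3.14].

INTERFACE

Orientations are given as a rotation vector (axis times angle).
In Python, from plant import manip gives the robot as it stands.
- The arm moves only by the shell command python3 -m pendant 'ROWS' [FORCE]. ROWS is JSON, a list of rows, each an object with "gripper": the closure, from -1 (fully open) to 1 (shut); "dp": the shift along the tool's x, y, z in cm, a list of three; "twist": the turn, a rotation vector about the tool's x, y, z in degrees, a list of three. A call has 1 to 12 rows; each row shifts and turns the commanded pose from where the row before left it, along the tool's axes as they then stand; what a row does not reach is not made up. A row lasts 1/8 s, in which the tool goes at most 62.5 mm and 10.7 degrees, less where a joint would pass 70% of its speed; a pose out of reach is approached as far as the arm can. A call is refused whole if a number of a shift passes 6.25 or a number of a turn 10.7, either way. A call with a gripper value outside its range is refused whole. The fingers move at their own pace and stop on an object; FORCE is the grip in N (left out, the last holds). Time passes only in rows, so rows that do not move let the fingers close. It gives the time, the measured TCP pose, the force, the opening and the grip force at its end, in the units of the state.
- manip.sense(): the state, without advancing time (a new reading comes with each control period).
- manip.camera(name): name is "side" or "top" or "wrist"; returns a dict with "pixels" (420x560x3 uint8, red, green, blue), "range_z" (420x560 float32, m along the optical axis (not along the pixel's ray), 0 where there is no reading), "fx", "fy", "cx", "cy" (pixels), "R" (3x3) and "t" (3): a world point X has camera coordinates R X + t; the wrist camera has in their place "mount" (4x4, takes a point from camera to tool coordinates, whose origin is the TCP and whose axes are the flange's). Camera axes: x right, y down, z forward; pixel columns grow to the right and rows downward; lengths in m; the calibration is good to about 2 mm. A picture is of the moment at which its call begins: read the wrist's pose just before it.
- manip.sign_off(): hands the job in; it is judged then, once.
The state is a dict: "time": time; "joint_positions": joint angles; "qd": joint speeds; "joint_efforts": joint torques, N m; "eef_pos": TCP position; "tcp_rot": TCP orientation; "contact_force": force on the tool from outside, world axes, zero at the start; "ft_torque": the same for the moment, N m; "grip_width": opening from 0.0 (shut) to 1.0 (fully open); "gripper_force": force on a finger pad.
Only numpy, scipy, OpenCV 4.12 (cv2) and the standard library are available. Lean on these libraries where they do the work, as an engineer would, in place of code of your own. Each camera call takes 0.05 s, during which the arm holds its last target. There are 200 camera calls.

TASK

Get this reptile tub ready to be put away. Shift the water dish so that it stands upright wholly on the dark tile in the tub, no edge of it overhanging, while the tub is still pulled out; then push the tub fully home in the rack, its front flush with the rack's mouth and the dish still wholly on its tile; only then swing the rack's locking bar over and all the way down in front of the tub. Leave the other things on the bench where they are.

Things in the scene. Friction and masses are not known exactly. Their poses are not given: they have to be found in the camera images.
- rack: Low pine rack fixed to the bench: one bay 164 mm wide, 220 mm deep, roofed with slats (top 95 mm above the bench), 188 mm wide outside. Origin on the bench under the middle of its open mouth; x points INTO the bay (the way the tub is pushed), z up. A 12 mm thick runner board sticks out 180 mm before the mouth, with 12 x 12 mm guide runners on its edges.
- rack_mouth (a point): Middle of the mouth's lower edge, on top of the runner board (12 mm above the bench). x points into the bay, y along the mouth, z up.
- tub_front (a point): Loose white plastic tub, 220 long (x), 158 wide, 55 high, walls and floor 4 mm, about 0.6 kg, on the runner board, its rear part in the bay. Point: middle of the top edge of its outer front face; x points to the tub's back, z up. It slides 140 to 165 mm to home (back against the bay's back wall, this point right above rack_mouth). Pushing takes about 5 to 12 N.
- tile (a point): Dark square slate tile, 104 x 104 mm, 12 mm thick, fixed to the tub's floor. This point is the centre of its top face, 75 mm behind the tub's front face and 16 mm above the tub's underside; axes parallel to the tub's.
- dish_center (a point): Loose round stone-coloured empty water dish, 80 mm outer diameter (74 at the foot), 36 high, wall 7, floor 10 (inside 66 across, 26 deep), about 0.3 kg. Point on its axis, half-way up. At the start it stands on the tile but too far towards the bay, overhanging the tile's rear edge and perhaps a side; its rear may lie a few mm under the roof.
- bar_middle (a point): Middle of the locking bar's cross piece: U-shaped steel bail of 12 mm round bar, 204 mm wide along the rack's y, arms pivoted on the rack's sides. Point on the bar's centre line, 62 mm from the pivot axis. At the start it stands up, leaning back above the roof; closed, it lies across the mouth, 16 mm before it and 33 mm above rack_mouth.
- bar_pivot (a point): Middle of the bar's pivot axis (which runs along rack_mouth's y): 35 mm into the bay from rack_mouth and 68 mm above it. Axes as rack_mouth.
- lock_bar (a joint): Locking bar angle, rad: 0 = fully down before the mouth (end stop), about 0.6 = level to the front, 2.2 = upright, 2.87 = leaning right back (stop). Stiff hinge: stays where left; takes 3 to 5 N at the cross piece.
- cave_center (a point): Bystander: loose arched stone hide, 100 mm long, 110 mm wide, 60 mm high; point about half-way up.
- jar_center (a point): Bystander: loose closed jar, 72 mm across, 85 mm high; point half-way up.
- pot_center (a point): Bystander: loose open terracotta pot, 92 mm across, 75 mm high; point half-way up.
Things that resemble listed ones, but are neither listed nor needed, are in the scene too. What is shaped like the part that bears dish_center but pink, purple or yellow is not meant.

How it is judged:
By the outcome, as a careful person would: the job done as asked, in the order asked, and still so for the second after the job is handed in, with the robot touching nothing.
It also fails if it takes over 72 s, if anything falls off the work surface, if the arm or the gripper's body presses on something with over 40 N, if the wrist force passes 120 N, or if a joint passes its speed limit or range.

## Working session

There is one attempt and no reset: what is moved stays moved. The work goes in short steps, Python scripts to look and compute and a shell command to move; the robot and the scene stay as the last step left them, time stands still between calls to the robot, and variables do not carry over. Pictures are saved under pics/ and viewed, at most 10 in all, crops included, and the job is handed in when it is done.

```bash
mkdir -p pics; ls
cat > h.py <<'E'
import numpy as np, cv2
from scipy.spatial.transform import Rotation as Ro
from plant import manip
def cam(n):
    s=manip.sense(); c=manip.camera(n)
    if n=='wrist':
        T=np.eye(4);T[:3,:3]=Ro.from_rotvec(s['tcp_rot']).as_matrix();T[:3,3]=s['eef_pos']
        M=T@np.array(c['mount']); c['R']=M[:3,:3].T; c['t']=-M[:3,:3].T@M[:3,3]
    c['R']=np.array(c['R']);c['t']=np.array(c['t']);return c
def pts(c):
    z=c['range_z'];v,u=np.mgrid[:z.shape[0],:z.shape[1]]
    P=np.stack([(u-c['cx'])/c['fx']*z,(v-c['cy'])/c['fy']*z,z],-1)
    W=(P-c['t'])@c['R']; W[z==0]=np.nan; return W
def ray(c,u,v,h):
    d=np.array([(u-c['cx'])/c['fx'],(v-c['cy'])/c['fy'],1])@c['R']; o=-c['R'].T@c['t']
    return o+d*(h-o[2])/d[2]
def save(c,n): cv2.imwrite('pics/'+n,c['pixels'][:,:,::-1])
E
python3 - <<'E'
from h import *
import pickle
D={}
for n in ('top','side'):
    c=cam(n);save(c,n+'0.png');D[n]=c
pickle.dump(D,open('d0.pkl','wb'))
s=manip.sense();print(s)
E
```

```text
pics
{'time': 0.1, 'joint_positions': array([ 1.15879654,  0.53711387, -0.00445226,  1.53873933,  0.0025875 ,
        1.06731425, -0.07122588]), 'qd': array([-5.05937325e-04, -1.44576066e-03,  1.05391542e-03, -5.93247047e-04,
        1.58705376e-03,  1.34229236e-03,  6.38185612e-05]), 'joint_efforts': array([ 3.47976173e-03, -5.84565639e+01,  1.05259292e+00, -2.59777880e+01,
        1.27140348e-02,  4.61676012e-03, -4.69658403e-05]), 'eef_pos': array([ 0.22012621, -0.6109975 ,  0.23049901]), 'tcp_rot': array([-3.09323460e+00, -5.40295799e-01,  5.74798577e-04]), 'contact_force': array([-0.11271161, -0.55631684, -0.30619653]), 'ft_torque': array([ 0.00546581,  0.00156042, -0.04523763]), 'gripper_force': 0.0, 'grip_width': 1.0003029383461128}
```

View pics/top0.png

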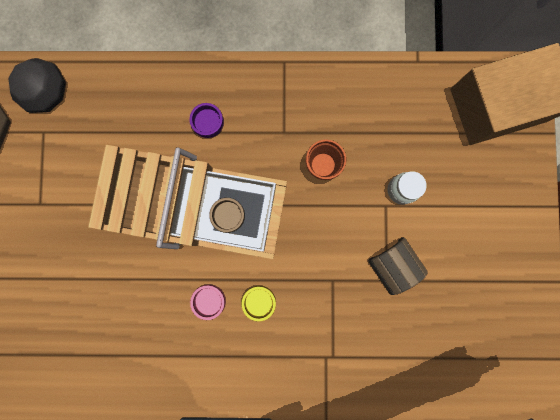

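View pics/side0.png

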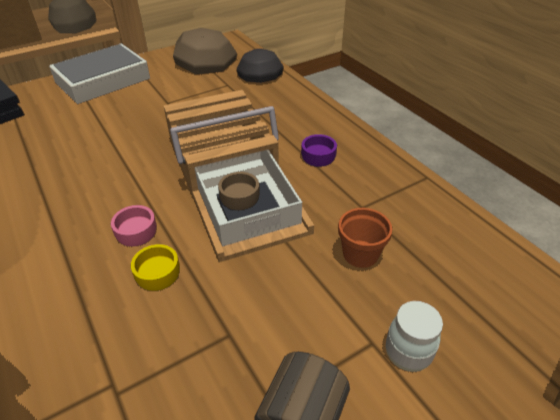

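The top view shows the rack at (150,190), the tub at (240,212) and the tile at (240,212). Round dishes that could be mistaken for the target:
- brown-grey at (227,215), inside the tub
- purple at (206,120)
- pink at (208,302)
- yellow at (258,303)

The open pot is at (325,160). In the side view a second tray sits at (100,70), off the rack. I choose the brown-grey dish at (227,215).

Run:
```python
from h import *
import pickle
D=pickle.load(open('d0.pkl','rb'))
c=D['top'];W=pts(c);im=c['pixels'];hsv=cv2.cvtColor(im,cv2.COLOR_RGB2HSV)
print('cam',-c['R'].T@c['t'],c['R'].round(3).tolist())
for n,(u,v) in dict(bench=(330,240),dish=(227,215),tile=(250,205),white=(205,240),rail=(282,200),slat=(196,190),bar=(170,200),bar1=(178,153),bar2=(162,244),pot=(325,160),jar=(411,186),cave=(398,266),purp=(206,120),pink=(208,302)).items(): print(n,W[v,u].round(4),hsv[v,u])
cv2.imwrite('pics/crop0.png',cv2.resize(im[130:275,80:300],None,fx=3.5,fy=3.5,interpolation=cv2.INTER_CUBIC)[:,:,::-1])
# tub rim: white pixels around
z=W[:,:,2]; sub=np.zeros(z.shape,bool); sub[150:265,170:295]=1
wh=sub&(hsv[:,:,1]<60)&(hsv[:,:,2]>150)
print('z hist white',np.histogram(z[wh],bins=np.arange(0,0.11,.005)))
rim=wh&(abs(z-.067)<.004);print(rim.sum())
# dish rim by depth
d=sub&(abs(z-.064)<.004)&(hsv[:,:,0]<25)&(hsv[:,:,1]>50);print(d.sum(),W[d].mean(0))
```

```text
cam [ 0.5203952  -0.13023675  0.98795025] [[0.006, -1.0, -0.01], [-0.997, -0.005, -0.072], [0.072, 0.011, -0.997]]
bench [ 0.5259 -0.2474 -0.0008] [ 14 145 164]
dish [ 0.5825 -0.0024  0.038 ] [ 16  83 168]
tile [ 0.607  -0.0553  0.0296] [108  14  90]
white [0.5237 0.042  0.0705] [108  11 233]
rail [ 0.6211 -0.1308  0.0124] [ 17 114 220]
slat [0.6336 0.0592 0.0961] [ 19 114 219]
bar [0.6068 0.1044 0.1385] [  6  22 117]
bar1 [0.706  0.0889 0.1428] [170   9 162]
bar2 [0.5146 0.1184 0.1402] [158  11  91]
pot [ 0.7204 -0.2352  0.0046] [  8 165 207]
jar [ 0.6464 -0.4175  0.0849] [105  11 233]
cave [ 0.4679 -0.3937  0.058 ] [ 17  72 153]
purp [0.817  0.0563 0.011 ] [141 165 153]
pink [0.3773 0.0434 0.0102] [168  84 219]
z hist white (array([   0,    7, 1121, 1334,   16,    9,    3,    2,    5,    6,    7,
          3,  103,  308,    4,    0,    0,    0,    3,    1,    0]), array([0.   , 0.005, 0.01 , 0.015, 0.02 , 0.025, 0.03 , 0.035, 0.04 ,
       0.045, 0.05 , 0.055, 0.06 , 0.065, 0.07 , 0.075, 0.08 , 0.085,
       0.09 , 0.095, 0.1  , 0.105]))
404
306 [ 0.58483637 -0.00095155  0.06306145]
```

View pics/crop0.png

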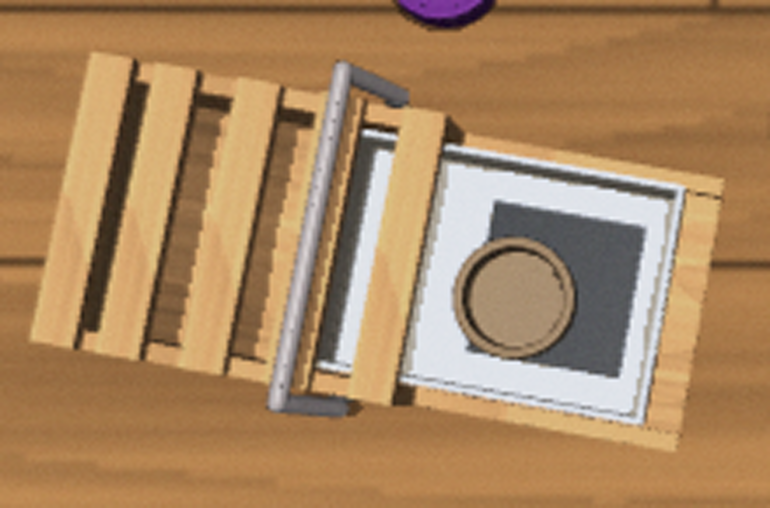

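The crop confirms it: at crop (515,297) the brown-grey dish overhangs the tile's rear-left edge. The tub's front edge runs (685,190) to (640,425), and the bar is upright at about (310,240). Next I'll fit the frame.

```bash
cat > fit.py <<'E'
from h import *
def fit(c):
    W=pts(c);hsv=cv2.cvtColor(c['pixels'],cv2.COLOR_RGB2HSV);z=W[:,:,2]
    box=(W[:,:,0]>.45)&(W[:,:,0]<.75)&(W[:,:,1]>-.2)&(W[:,:,1]<.25)
    rim=box&(hsv[:,:,1]<70)&(hsv[:,:,2]>120)&(abs(z-.067)<.006)&(W[:,:,1]<.02+.2)
    til=box&(hsv[:,:,1]<60)&(hsv[:,:,2]<125)&(abs(z-.028)<.008)
    di=box&(hsv[:,:,0]<25)&(hsv[:,:,1]>50)&(z>.057)&(z<.068)&(W[:,:,1]>-.14)
    n,l,st,_=cv2.connectedComponentsWithStats(di.astype(np.uint8),connectivity=8)
    k=1+st[1:,4].argmax(); di=l==k
    return W,rim,til,di
def circ(P):
    A=np.c_[2*P[:,:2],np.ones(len(P))];s=np.linalg.lstsq(A,(P[:,:2]**2).sum(1),rcond=None)[0]
    return s[:2],np.sqrt(s[2]+s[:2]@s[:2])
E
python3 - <<'E'
from fit import *
import pickle
D=pickle.load(open('d0.pkl','rb'))
for n in D:
    c=D[n];W,rim,til,di=fit(c)
    print(n,'rim',rim.sum(),'tile',til.sum(),'dish',di.sum(),'z',[np.nanmedian(W[m][:,2]).round(4) for m in(rim,til,di)])
    P=W[rim]; r=cv2.minAreaRect(P[:,:2].astype(np.float32)*1000); print('rim box',r, cv2.boxPoints(r).round(1).tolist())
    T=W[til]; r=cv2.minAreaRect(T[:,:2].astype(np.float32)*1000); print('tile',r,cv2.boxPoints(r).round(1).tolist())
    print('dish',circ(W[di]))
    hsv=cv2.cvtColor(c['pixels'],cv2.COLOR_RGB2HSV)
    b=(W[:,:,2]>.115)&(W[:,:,0]>.4)&(W[:,:,0]<.8)&(W[:,:,1]>0)&(W[:,:,1]<.2)
    B=W[b]; r=cv2.minAreaRect(B[:,:2].astype(np.float32)*1000);print('bar',b.sum(),r,B[:,2].max(), B.mean(0))
    s=(abs(W[:,:,2]-.095)<.004)&(W[:,:,0]>.4)&(W[:,:,0]<.8)&(W[:,:,1]>0)&(W[:,:,1]<.35)&(hsv[:,:,1]>70)
    r=cv2.minAreaRect(W[s][:,:2].astype(np.float32)*1000);print('roof',r,cv2.boxPoints(r).round(1).tolist())
E
```

```text
top rim 437 tile 1221 dish 303 z [np.float64(0.066), np.float64(0.0273), np.float64(0.0629)]
rim box ((595.9471435546875, 3.3563308715820312), (213.5836639404297, 158.0848388671875), 80.1943588256836) [[499.8999938964844, -88.4000015258789], [655.5999755859375, -115.30000305175781], [692.0, 95.0999984741211], [536.2000122070312, 122.0]]
tile ((598.0244750976562, 8.711647033691406), (209.5727996826172, 148.47195434570312), 80.3348617553711) [[507.20001220703125, -82.0999984741211], [653.5999755859375, -107.0999984741211], [688.7999877929688, 99.5], [542.4000244140625, 124.5]]
dish (array([ 0.58205008, -0.00445384]), np.float64(0.036239646486623915))
bar 662 ((613.2721557617188, 103.16964721679688), (22.698177337646484, 214.5279541015625), 79.94224548339844) 0.1485613877559419 [0.6128764  0.1064232  0.13963585]
roof ((628.8477783203125, 165.34576416015625), (233.99635314941406, 202.0322723388672), 80.19706726074219) [[509.3999938964844, 67.30000305175781], [708.5, 32.900001525878906], [748.2999877929688, 263.3999938964844], [549.2000122070312, 297.79998779296875]]
side rim 678 tile 182
[... 348 characters left out ...]
.470726013183594), (260.1082763671875, 169.8299560546875), 80.4234619140625) [[484.5, -85.5999984741211], [652.0, -113.9000015258789], [695.2999877929688, 142.60000610351562], [527.7999877929688, 170.8000030517578]]
dish (array([ 0.58025252, -0.00230535]), np.float64(0.03634338799236128))
bar 777 ((611.7463989257812, 106.89849853515625), (23.511707305908203, 215.8064422607422), 80.89413452148438) 0.14705936568437314 [0.60715269 0.10847265 0.13872998]
roof ((628.1827392578125, 168.90061950683594), (237.67556762695312, 202.6304473876953), 79.83834838867188) [[507.5, 69.80000305175781], [706.9000244140625, 34.099998474121094], [748.9000244140625, 268.0], [549.4000244140625, 303.70001220703125]]
```

```bash
python3 -c "
from h import *
print(manip.camera('wrist')['mount'])"
python3 -m pendant '[{"gripper":1,"dp":[0,0,0],"twist":[0,0,-10.1]},{"gripper":1,"dp":[0,0,0],"twist":[0,0,-10.1]},{"gripper":1,"dp":[0,0,0],"twist":[0,0,-10.1]},{"gripper":1,"dp":[0,0,0],"twist":[0,0,-10.1]},{"gripper":1,"dp":[0,0,0],"twist":[0,0,-10]},{"gripper":1,"dp":[0,0,0],"twist":[0,0,-10]}]'
python3 -m pendant '[{"gripper":1,"dp":[4.5,1.7,0],"twist":[0,0,0]},{"gripper":1,"dp":[4.5,1.7,0],"twist":[0,0,0]},{"gripper":1,"dp":[4.5,1.7,0],"twist":[0,0,0]},{"gripper":1,"dp":[4.5,1.7,0],"twist":[0,0,0]},{"gripper":1,"dp":[4.5,1.7,0],"twist":[0,0,0]},{"gripper":1,"dp":[4.5,1.7,0],"twist":[0,0,0]},{"gripper":1,"dp":[4.5,1.7,0],"twist":[0,0,0]},{"gripper":1,"dp":[4.5,1.7,0],"twist":[0,0,0]},{"gripper":1,"dp":[4.5,1.7,0],"twist":[0,0,0]},{"gripper":1,"dp":[4.5,1.7,0],"twist":[0,0,0]}]'
python3 -c "
from h import *
ex=np.array([.170,.985,0]);f=np.array([.5778,-.1018,0])
s=manip.sense();R=Ro.from_rotvec(s['tcp_rot']).as_matrix();print(R.round(3),s['eef_pos'],'to dish, tool cm',100*R.T@(np.array([.581,-.0035,.15])-s['eef_pos']))
c=cam('wrist');save(c,'w1.png')"
```

```text
[[-1.27593429e-04 -9.59063559e-01 -2.83190877e-01  7.14812215e-02]
 [ 9.99999932e-01 -2.20366309e-04  2.95743554e-04  6.98738462e-05]
 [-3.46042594e-04 -2.83190820e-01  9.59063522e-01 -1.42420319e-01]
 [ 0.00000000e+00  0.00000000e+00  0.00000000e+00  1.00000000e+00]]
time: 0.9
eef_pos: [0.2202, -0.6113, 0.2309]
tcp_rot: [-2.396, -2.03, -0.0]
contact_force: [-1.0, 0.0, 0.0]
grip_width: -0.002
gripper_force: 0.0
time: 2.15
eef_pos: [0.4648, -0.1956, 0.2312]
tcp_rot: [2.403, 2.024, -0.0]
contact_force: [0.4, 1.0, -0.1]
grip_width: -0.001
gripper_force: 0.0
[[ 0.17   0.985 -0.   ]
 [ 0.985 -0.17  -0.   ]
 [-0.    -0.    -1.   ]] [ 0.46480397 -0.19562993  0.23124484] to dish, tool cm [20.91125716  8.18177325  8.12030893]
```

```bash
python3 -c "
from h import *
print(manip.sense()['joint_positions'].round(3))"
python3 -m pendant '[{"gripper":1,"dp":[5.2,2.05,0],"twist":[0,0,0]},{"gripper":1,"dp":[5.2,2.05,0],"twist":[0,0,0]},{"gripper":1,"dp":[5.2,2.05,0],"twist":[0,0,0]},{"gripper":1,"dp":[5.3,2.05,0],"twist":[0,0,0]},{"gripper":1,"dp":[0,0,0],"twist":[0,0,0]},{"gripper":1,"dp":[0,0,0],"twist":[0,0,0]}]'
python3 - <<'E'
from fit import *
print(manip.sense()['joint_positions'].round(3))
c=cam('wrist');save(c,'w2.png')
W,rim,til,di=fit(c)
print(rim.sum(),di.sum(),np.median(W[di][:,2]),circ(W[di]))
c=cam('top');W=pts(c)
E
```

```text
[ 0.666  0.324 -0.446  1.897  0.164  0.955 -0.018]
time: 2.95
eef_pos: [0.5802, -0.0057, 0.2308]
tcp_rot: [-2.403, -2.024, 0.002]
contact_force: [0.2, -0.9, -0.0]
grip_width: -0.001
gripper_force: 0.0
[ 0.295  0.464 -0.485  1.706  0.246  1.033 -0.445]
2423 1557 0.0636377914768366 (array([ 0.58248143, -0.00264663]), np.float64(0.035990261567724675))
```

View pics/w2.png

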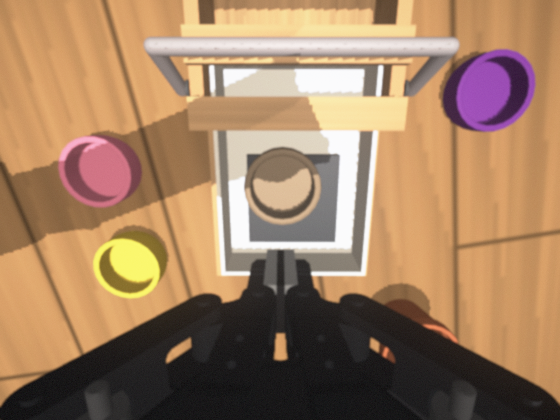

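The wrist view shows the dish rim centred at (283,186). The tile's corners are about (247,154), (339,154), (336,241) and (249,241). The tub's outer front rim corners are about (219,274) and (366,274).

```bash
cat > wm.py <<'E'
from h import *
from scipy.spatial.transform import Rotation as Ro
def meas(name=None):
    # wrist measurement: tile rectangle and dish in tub axes
    s=manip.sense();c=cam('wrist');W=pts(c);hsv=cv2.cvtColor(c['pixels'],cv2.COLOR_RGB2HSV);z=W[:,:,2]
    if name: save(c,name)
    R=np.array([[.170,.985],[-.985,.170]]) # rows ex, ey
    til=((hsv[:,:,1]<70)&(hsv[:,:,2]<125)&(abs(z-.028)<.004)&(W[:,:,0]>.5)&(W[:,:,0]<.68)&(abs(W[:,:,1])<.2)).astype(np.uint8)
    til=cv2.morphologyEx(til,cv2.MORPH_OPEN,np.ones((3,3),np.uint8))
    n,l,st,_=cv2.connectedComponentsWithStats(til);T=W[l==1+st[1:,4].argmax()][:,:2]@R.T
    lo,hi=np.percentile(T,.3,0),np.percentile(T,99.7,0);print('tile ex',lo[0],hi[0],'ey',lo[1],hi[1],'size',hi-lo)
    di=(hsv[:,:,0]<25)&(hsv[:,:,1]>50)&(abs(z-.064)<.003)&(W[:,:,0]>.5)&(W[:,:,0]<.68)&(W[:,:,1]>-.13)&(W[:,:,1]<.06)
    P=W[di][:,:2]@R.T; (x,y),r=cv2.minEnclosingCircle(np.float32(P[(abs(P-np.median(P,0))<.045).all(1)]))
    print('dish',x,y,r,'tile c',(lo+hi)/2,'off',np.array([x,y])-(lo+hi)/2)
    rim=(hsv[:,:,1]<70)&(hsv[:,:,2]>120)&(abs(z-.067)<.004)&(W[:,:,0]>.45)&(W[:,:,0]<.72)
    Q=W[rim][:,:2]@R.T; print('rim ex min',np.percentile(Q[:,0],.5),'ey',np.percentile(Q[:,1],[.5,99.5]))
    print('tcp',s['eef_pos'],R@s['eef_pos'][:2],'F',s['contact_force'])
    return c,W
E
python3 - <<'E'
from wm import *
c,W=meas()
R=np.array([[.170,.985],[-.985,.170]])
for u,v in((247,154),(339,154),(336,241),(249,241)): print(R@ray(c,u,v,.028)[:2])
for u,v in((219,274),(366,274)): print('rim',R@ray(c,u,v,.067)[:2])
print('dish',R@ray(c,283,186,.064)[:2])
for u,v in((190,130),(405,130)): print('roof',R@ray(c,u,v,.095)[:2])
for u,v in((150,46),(300,46),(456,46)): print('bar',R@W[v,u][:2],W[v,u][2])
E
```

```text
tile ex 0.024517376203913352 0.059684116974621074 ey -0.6351482869119877 -0.5371343470464714 size [0.03516674 0.09801394]
dish 0.09578963369131088 -0.5739513039588928 0.03982403874397278 tile c [ 0.04210075 -0.58614132] off [0.05368889 0.01219001]
rim ex min -0.00124572542646373 ey [-0.66537715 -0.50734909]
tcp [ 0.58005166 -0.00696944  0.2309805 ] [ 0.09174388 -0.57253569] F [ 0.23181837 -0.76129586 -0.97335263]
[ 0.12483978 -0.53546361]
[ 0.1245963 -0.6373123]
[ 0.02092854 -0.63909046]
[ 0.0211839  -0.53445235]
rim [-0.00181304 -0.50440546]
rim [-0.00221219 -0.66655526]
dish [ 0.09642169 -0.57499843]
roof [ 0.1532532  -0.49351057]
roof [ 0.15280678 -0.68122526]
bar [ 0.2098667  -0.48480116] 0.1427784079184877
bar [ 0.20975469 -0.58572708] 0.14215647250766533
bar [ 0.20945661 -0.69081605] 0.14241875154074227
```

```bash
python3 -m pendant '[{"gripper":1,"dp":[0.4,0.2,3.1],"twist":[0,0,0]},{"gripper":1,"dp":[0,0,3.1],"twist":[0,0,0]},{"gripper":1,"dp":[0,0,3.1],"twist":[0,0,0]},{"gripper":1,"dp":[0,0,3.1],"twist":[0,0,0]},{"gripper":1,"dp":[0,0,3.1],"twist":[0,0,0]},{"gripper":1,"dp":[0,0,1.5],"twist":[0,0,0]},{"gripper":1,"dp":[0,0,1.5],"twist":[0,0,0]},{"gripper":1,"dp":[0,0,0],"twist":[0,0,0]}]'
python3 -m pendant '[{"gripper":1,"dp":[-0.5,0,0],"twist":[0,0,0]},{"gripper":1,"dp":[-0.5,0,0],"twist":[0,0,0]},{"gripper":1,"dp":[-0.5,0,0],"twist":[0,0,0]},{"gripper":1,"dp":[-0.4,0,0],"twist":[0,0,0]},{"gripper":1,"dp":[-0.4,0,0],"twist":[0,0,0]},{"gripper":1,"dp":[-0.4,0,0],"twist":[0,0,0]},{"gripper":1,"dp":[-0.4,0,0],"twist":[0,0,0]},{"gripper":1,"dp":[0,0,0],"twist":[0,0,0]}]'
python3 -c "
from wm import *
meas('w3.png')"
```

```text
time: 4.1
eef_pos: [0.5829, -0.0016, 0.0458]
tcp_rot: [-2.403, -2.023, 0.001]
contact_force: [0.7, 0.4, -0.5]
grip_width: 0.003
gripper_force: 0.0
time: 5.1
eef_pos: [0.5781, -0.0323, 0.0463]
tcp_rot: [2.403, 2.023, -0.0]
contact_force: [-0.7, 1.0, 1.0]
grip_width: -0.002
gripper_force: 0.4
tile ex 0.03363401470974505 0.12541929205038338 ey -0.6371708763560032 -0.588140494146274 size [0.09178528 0.04903038]
dish 0.08717188239097595 -0.5738500952720642 0.03978347405791283 tile c [ 0.07952665 -0.61265569] off [0.00764523 0.03880559]
rim ex min 0.035209661141228386 ey [-0.66539161 -0.50677922]
tcp [ 0.57806211 -0.03226237  0.04633297] [ 0.06649213 -0.57487578] F [-0.65379737  0.96268361  1.04225124]
```

View pics/w3.png

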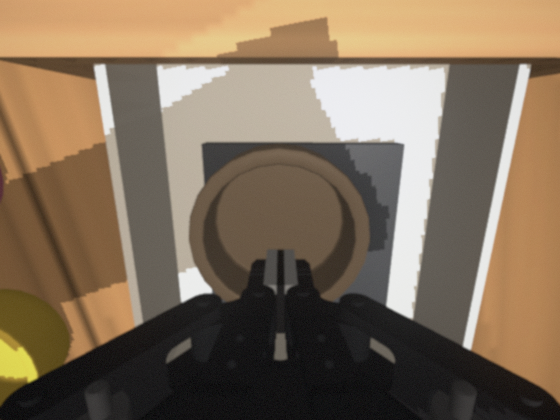

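The wrist view shows the fingertips at (281,255) against the inner front wall, with the dish centred near (280,228) and moving towards the front as intended.

```bash
python3 -m pendant '[{"gripper":1,"dp":[-0.4,0,0],"twist":[0,0,0]},{"gripper":1,"dp":[-0.4,0,0],"twist":[0,0,0]},{"gripper":1,"dp":[-0.4,0,0],"twist":[0,0,0]},{"gripper":1,"dp":[-0.2,0,0],"twist":[0,0,0]},{"gripper":1,"dp":[0,0,0],"twist":[0,0,0]},{"gripper":1,"dp":[2.0,0.6,0],"twist":[0,0,0]},{"gripper":1,"dp":[0,0.6,0],"twist":[0,0,0]},{"gripper":1,"dp":[0,0.4,0],"twist":[0,0,0]},{"gripper":1,"dp":[0,0.4,0],"twist":[0,0,0]},{"gripper":1,"dp":[0,0.4,0],"twist":[0,0,0]},{"gripper":1,"dp":[0,0,0],"twist":[0,0,0]}]'
python3 -c "
from wm import *
meas()"
```

```text
time: 6.52
eef_pos: [0.6029, -0.0305, 0.0461]
tcp_rot: [2.403, 2.023, -0.0]
contact_force: [-0.3, -0.1, -1.0]
grip_width: 0.003
gripper_force: 0.3
tile ex 0.041451225166721166 0.1255548524217055 ey -0.6374227924802595 -0.5343560801005677 size [0.08410363 0.10306671]
dish 0.07377418875694275 -0.5800409317016602 0.039477214217185974 tile c [ 0.08350304 -0.58588944] off [-0.00972885  0.0058485 ]
rim ex min 0.04089776302814975 ey [-0.66520116 -0.50664699]
tcp [ 0.60285906 -0.03048633  0.04612628] [ 0.072457   -0.59899885] F [-0.26770604 -0.05315704 -0.97169047]
```

```bash
python3 -m pendant '[{"gripper":1,"dp":[0,0.3,0],"twist":[0,0,0]},{"gripper":1,"dp":[0,0.3,0],"twist":[0,0,0]},{"gripper":1,"dp":[0,0,0],"twist":[0,0,0]},{"gripper":1,"dp":[0,-1.6,0],"twist":[0,0,0]},{"gripper":1,"dp":[0,0,-3],"twist":[0,0,0]},{"gripper":1,"dp":[0,0,-5],"twist":[0,0,0]},{"gripper":1,"dp":[0,0,-5],"twist":[0,0,0]},{"gripper":1,"dp":[0,0,-5],"twist":[0,0,0]},{"gripper":1,"dp":[0,0,0],"twist":[0,0,0]}]'
python3 -c "
from wm import *
meas('w4.png')
print(manip.sense()['joint_positions'])"
```

```text
time: 7.7
eef_pos: [0.5963, -0.028, 0.2311]
tcp_rot: [2.398, 2.019, 0.011]
contact_force: [0.3, -0.4, 0.0]
grip_width: 0.001
gripper_force: 0.0
tile ex 0.024052312794129293 0.12465204049680331 ey -0.6357214691804441 -0.5346818285183031 size [0.10059973 0.10103964]
dish 0.07312894612550735 -0.5862841606140137 0.03979245200753212 tile c [ 0.07435218 -0.58520165] off [-0.00122323 -0.00108251]
rim ex min -0.001874028564871466 ey [-0.66539475 -0.50737592]
tcp [ 0.59627239 -0.02803479  0.23109442] [ 0.07375204 -0.59209422] F [ 0.2723814  -0.35820719  0.036021  ]
[ 0.3296218   0.48976005 -0.48722376  1.67465021  0.25987702  1.03662423
 -0.41216906]
```

View pics/w4.png

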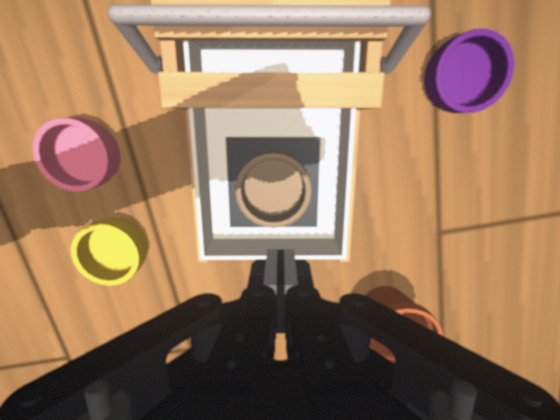

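The dish is centred on the tile, with about 1 mm of offset: dish (274,189), tile (228–319, 137–227). Next I'll go in front of the tub with the tool tilted 20° so the camera clears the bar, and push.

```bash
python3 -m pendant '[{"gripper":0.3,"dp":[-4.1,-0.2,0],"twist":[0,0,0]},{"gripper":0.3,"dp":[-4.1,-0.2,0],"twist":[0,0,0]},{"gripper":0.3,"dp":[-4.1,-0.2,0],"twist":[0,0,0]},{"gripper":0.3,"dp":[0,0,4.5],"twist":[0,0,0]},{"gripper":0.3,"dp":[0,0,5],"twist":[0,0,0]},{"gripper":0.3,"dp":[0,0,5],"twist":[0,0,0]},{"gripper":0.3,"dp":[0,0,4.5],"twist":[0,0,0]},{"gripper":0.3,"dp":[0,0,0],"twist":[0,10,0]},{"gripper":0.3,"dp":[0,0,0],"twist":[0,10,0]},{"gripper":0.3,"dp":[0,0,0],"twist":[0,0,0]}]'
python3 -c "
from h import *
s=manip.sense();R=np.array([[.170,.985],[-.985,.170]]);print(R@s['eef_pos'][:2],s['eef_pos'][2],Ro.from_rotvec(s['tcp_rot']).as_matrix().round(3))"
```

```text
time: 9.0
eef_pos: [0.5631, -0.1555, 0.0327]
tcp_rot: [-2.222, -1.848, -0.388]
contact_force: [-1.0, 0.9, -0.1]
grip_width: 0.346
gripper_force: 0.0
[-0.05742443 -0.5811221 ] 0.03273519677917945 [[ 0.172  0.983  0.058]
 [ 0.924 -0.182  0.337]
 [ 0.342 -0.004 -0.94 ]]
```

```bash
python3 -m pendant '[{"gripper":0.3,"dp":[1.6,0.5,0.5],"twist":[0,0,0]},{"gripper":0.3,"dp":[1.6,0,0.5],"twist":[0,0,0]},{"gripper":0.3,"dp":[0.6,0,0.22],"twist":[0,0,0]},{"gripper":0.3,"dp":[0.6,0,0.22],"twist":[0,0,0]},{"gripper":0.3,"dp":[0.9,0,0.33],"twist":[0,0,0]},{"gripper":0.3,"dp":[0.9,0,0.33],"twist":[0,0,0]},{"gripper":0.3,"dp":[0.9,0,0.33],"twist":[0,0,0]},{"gripper":0.3,"dp":[0.9,0,0.33],"twist":[0,0,0]},{"gripper":0.3,"dp":[0.6,0,0.22],"twist":[0,0,0]},{"gripper":0.3,"dp":[0,0,0],"twist":[0,0,0]}]'
python3 -c "
from wm import *
meas('w5.png')"
```

```text
time: 10.25
eef_pos: [0.5872, -0.0597, 0.0382]
tcp_rot: [-2.212, -1.867, -0.389]
contact_force: [0.6, -4.3, 2.0]
grip_width: 0.352
gripper_force: 2.1
tile ex 0.07225318810012402 0.13863532368646475 ey -0.6376551973397188 -0.535246588374597 size [0.06638214 0.10240861]
dish 0.1233772411942482 -0.5872977375984192 0.04021350294351578 tile c [ 0.10544426 -0.58645089] off [ 0.01793299 -0.00084684]
rim ex min 0.04934012146987583 ey [-0.66584878 -0.50743588]
tcp [ 0.58720882 -0.05972847  0.03823217] [ 0.04099295 -0.58855453] F [ 0.55744852 -4.34726921  1.95692463]
```

View pics/w5.png

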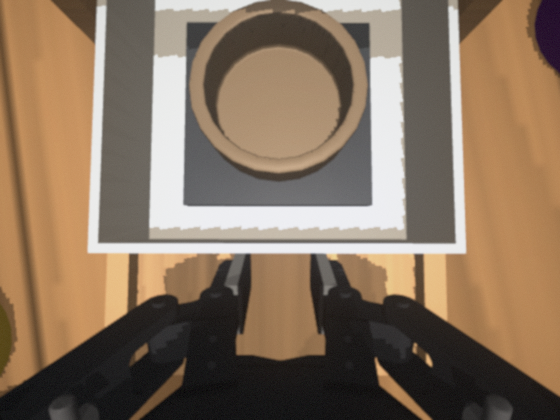

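The wrist view shows the tub square ahead of both fingers, with its front rim at row 248. The dish is still centred on the tile, so I keep pushing.

```bash
python3 -m pendant '[{"gripper":0.3,"dp":[0.6,0,0.24],"twist":[0,0,0]},{"gripper":0.3,"dp":[0.9,0,0.34],"twist":[0,0,0]},{"gripper":0.3,"dp":[0.9,0,0.34],"twist":[0,0,0]},{"gripper":0.3,"dp":[0.9,0,0.34],"twist":[0,0,0]},{"gripper":0.3,"dp":[0.9,0,0.34],"twist":[0,0,0]},{"gripper":0.3,"dp":[0.9,0,0.34],"twist":[0,0,0]},{"gripper":0.3,"dp":[0.9,0,0.34],"twist":[0,0,0]},{"gripper":0.3,"dp":[0.9,0,0.34],"twist":[0,0,0]},{"gripper":0.3,"dp":[0.9,0,0.34],"twist":[0,0,0]},{"gripper":0.3,"dp":[0.6,0,0.22],"twist":[0,0,0]},{"gripper":0.3,"dp":[0.4,0,0.15],"twist":[0,0,0]},{"gripper":0.3,"dp":[0,0,0],"twist":[0,0,0]}]'
python3 -c "
from wm import *
meas()"
```

```text
time: 11.8
eef_pos: [0.603, 0.0322, 0.0369]
tcp_rot: [-2.213, -1.865, -0.389]
contact_force: [-0.1, -6.6, 4.8]
grip_width: 0.35
gripper_force: 3.2
tile ex 0.20267775460082663 0.23346263649819582 ey -0.5460218232828183 -0.5348251921813779 size [0.03078488 0.01119663]
dish 0.1312669813632965 -0.5880997180938721 0.028635157272219658 tile c [ 0.2180702  -0.54042351] off [-0.08680321 -0.04767621]
rim ex min 0.14261051211450235 ey [-0.6658597  -0.50755517]
tcp [0.60299404 0.03218661 0.03689699] [ 0.1342128  -0.58847741] F [-0.0890833  -6.5867833   4.79094075]
```

```bash
python3 -m pendant '[{"gripper":0.3,"dp":[0.4,0,0.15],"twist":[0,0,0]},{"gripper":0.3,"dp":[0.3,0,0.11],"twist":[0,0,0]},{"gripper":0.3,"dp":[0.2,0,0.07],"twist":[0,0,0]},{"gripper":0.3,"dp":[0,0,0],"twist":[0,0,0]}]'
python3 -m pendant '[{"gripper":0.3,"dp":[0.2,0,0.07],"twist":[0,0,0]},{"gripper":0.3,"dp":[0,0,0],"twist":[0,0,0]}]'
python3 -c "
from wm import *
meas()"
```

```text
time: 12.35
eef_pos: [0.6044, 0.0411, 0.0367]
tcp_rot: [-2.214, -1.865, -0.388]
contact_force: [-1.1, -7.7, 4.9]
grip_width: 0.35
gripper_force: 3.8
time: 12.6
eef_pos: [0.6048, 0.043, 0.0367]
tcp_rot: [-2.214, -1.865, -0.388]
contact_force: [-0.5, -7.3, 4.3]
grip_width: 0.351
gripper_force: 4.0
tile ex 0.19538593505542434 0.22953713182902907 ey -0.5616193838963425 -0.5347720286924447 size [0.0341512  0.02684736]
dish 0.14281997084617615 -0.5880218744277954 0.028584294021129608 tile c [ 0.21246153 -0.54819571] off [-0.06964156 -0.03982617]
rim ex min 0.14490197571236163 ey [-0.66795586 -0.50691198]
tcp [0.60479548 0.04302851 0.03671522] [ 0.14519831 -0.5884087 ] F [-0.50012727 -7.33756587  4.32617746]
```

```bash
python3 -m pendant '[{"gripper":0.3,"dp":[0.2,0,0.07],"twist":[0,0,0]},{"gripper":0.3,"dp":[0,0,0],"twist":[0,0,0]}]'
python3 -m pendant '[{"gripper":0.3,"dp":[0.15,0,0.05],"twist":[0,0,0]},{"gripper":0.3,"dp":[0,0,0],"twist":[0,0,0]}]'
```

```text
time: 12.9
eef_pos: [0.605, 0.044, 0.0367]
tcp_rot: [-2.215, -1.865, -0.387]
contact_force: [-2.6, -11.5, 7.4]
grip_width: 0.346
gripper_force: 5.6
time: 13.15
eef_pos: [0.6051, 0.0442, 0.0366]
tcp_rot: [-2.217, -1.864, -0.385]
contact_force: [-4.7, -14.9, 11.3]
grip_width: 0.349
gripper_force: 7.6
```

```bash
python3 -m pendant '[{"gripper":0.3,"dp":[0.2,0,0.07],"twist":[0,0,0]},{"gripper":0.3,"dp":[0,0,0],"twist":[0,0,0]}]'
python3 -m pendant '[{"gripper":0.3,"dp":[-1.5,0,-0.55],"twist":[0,0,0]},{"gripper":0.6,"dp":[-2.8,0,-1.0],"twist":[0,0,0]},{"gripper":1,"dp":[-2.8,0,-1.0],"twist":[0,0,0]},{"gripper":1,"dp":[0,0,0],"twist":[0,-10,0]},{"gripper":1,"dp":[0,0,0],"twist":[0,-10,0]},{"gripper":1,"dp":[0,0,-6],"twist":[0,0,0]},{"gripper":1,"dp":[0,0,-6],"twist":[0,0,0]},{"gripper":1,"dp":[0,0,-6],"twist":[0,0,0]},{"gripper":1,"dp":[0,0,0],"twist":[0,0,0]}]'
python3 - <<'E'
from h import *
R=np.array([[.170,.985],[-.985,.170]])
s=manip.sense();print('tcp',R@s['eef_pos'][:2],s['eef_pos'],s['joint_positions'].round(2));print(Ro.from_rotvec(s['tcp_rot']).as_matrix().round(3))
c=cam('wrist');save(c,'w6.png');W=pts(c);Q=W[:,:,:2]@R.T;z=W[:,:,2];hsv=cv2.cvtColor(c['pixels'],cv2.COLOR_RGB2HSV)
rim=(hsv[:,:,1]<70)&(hsv[:,:,2]>120)&(abs(z-.067)<.003)&(abs(Q[:,:,1]+.586)<.07)
print('front rim ex',np.percentile(Q[rim][:,0],[0.5,5,25,50]))
sl=(abs(z-.095)<.003)&(hsv[:,:,1]>70)&(abs(Q[:,:,1]+.586)<.08);print('slat ex',np.percentile(Q[sl][:,0],[.5,5,50]))
b=(z>.12)&(Q[:,:,0]>.15)&(abs(Q[:,:,1]+.586)<.11);print('bar',b.sum(),np.median(Q[b],0) if b.any() else 0,z[b].max() if b.any() else 0)
E
```

```text
time: 13.4
eef_pos: [0.6052, 0.0442, 0.0362]
tcp_rot: [-2.219, -1.864, -0.382]
contact_force: [-5.7, -19.7, 12.0]
grip_width: 0.347
gripper_force: 9.9
time: 14.52
eef_pos: [0.5954, -0.0219, 0.2213]
tcp_rot: [2.396, 2.023, 0.012]
contact_force: [0.9, 0.2, -0.4]
grip_width: 0.0
gripper_force: 0.0
tcp [ 0.07960625 -0.5902024 ] [ 0.59540341 -0.02194145  0.2213451 ] [ 0.26  0.48 -0.41  1.69  0.22  1.01 -0.39]
[[ 0.168  0.986  0.009]
 [ 0.986 -0.168  0.001]
 [ 0.002  0.009 -1.   ]]
front rim ex [0.15419126 0.15419326 0.15419774 0.15420062]
slat ex [0.15454259 0.1563861  0.17649185]
bar 7748 [ 0.20996528 -0.58562216] 0.14573506181380436
```

View pics/w6.png

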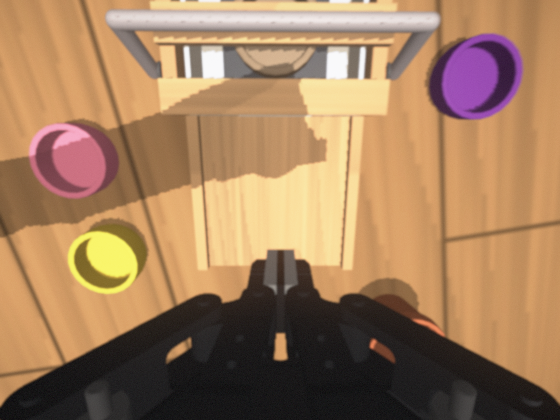

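The tub is home: its front rim at .1542 is level with the slat edge at .1545, and the dish shows through the slat gap at (277,60). The bar's cross piece is at row 20. I'll check the dish, then go behind the bar.

```bash
python3 - <<'E'
from h import *
R=np.array([[.170,.985],[-.985,.170]])
for n in('wrist','top'):
    c=cam(n)
    W=pts(c);Q=W[:,:,:2]@R.T;z=W[:,:,2];hsv=cv2.cvtColor(c['pixels'],cv2.COLOR_RGB2HSV)
    d=(hsv[:,:,0]<25)&(hsv[:,:,1]>45)&(abs(z-.064)<.004)&(Q[:,:,0]>.16)&(Q[:,:,0]<.30)&(abs(Q[:,:,1]+.586)<.06)
    A=np.c_[2*Q[d],np.ones(d.sum())];
    print(n,d.sum(),np.percentile(Q[d],[1,50,99],0).tolist())
    t=(hsv[:,:,1]<60)&(hsv[:,:,2]<125)&(abs(z-.028)<.004)&(Q[:,:,0]>.16)&(Q[:,:,0]<.32)&(abs(Q[:,:,1]+.586)<.07)
    if t.any(): print('tile',t.sum(),np.percentile(Q[t],[1,99],0).tolist())
E
python3 -m pendant '[{"gripper":1,"dp":[5.3,-0.15,0],"twist":[0,0,0]},{"gripper":1,"dp":[5.3,-0.15,0],"twist":[0,0,0]},{"gripper":1,"dp":[5.4,-0.1,0],"twist":[0,0,0]},{"gripper":1,"dp":[0,0,0],"twist":[0,0,0]}]'
python3 -c "
from h import *
s=manip.sense();R=np.array([[.170,.985],[-.985,.170]]);print(R@s['eef_pos'][:2],s['eef_pos'][2])"
```

```text
wrist 813 [[0.1888909898574815, -0.621193456854537], [0.19748592035990387, -0.5873503109857664], [0.21199925905220485, -0.553379802854222]]
tile 783 [[0.19147857548327643, -0.6352646315469904], [0.21915577158936703, -0.5361213332832753]]
time: 15.18
eef_pos: [0.6136, 0.1412, 0.2142]
tcp_rot: [-2.39, -2.031, 0.001]
contact_force: [0.2, -0.3, -1.6]
grip_width: -0.002
gripper_force: 0.0
[ 0.24340334 -0.58043012] 0.21418624460236277Traceback (most recent call last):
  File "<stdin>", line 8, in <module>
    return _quantile_unchecked(
        a, q, axis, out, overwrite_input, method, keepdims, weights)
    return _ureduce(a,
                    func=_quantile_ureduce_func,
    ...<5 lines>...
                    overwrite_input=overwrite_input,
                    method=method)
    r = func(a, **kwargs)
    result = _quantile(arr,
                       quantiles=q,
    ...<2 lines>...
                       out=out,
                       weights=wgt)
    slices_having_nans = np.isnan(arr[-1, ...])
                                  ~~~^^^^^^^^^
IndexError: index -1 is out of bounds for axis 0 with size 0
```

The dish's front edge is at .189, so its centre is at about .229, which matches the tile centre. Now the bar.

```bash
python3 -m pendant '[{"gripper":1,"dp":[0.2,0.5,3],"twist":[0,0,0]},{"gripper":1,"dp":[0,0,3],"twist":[0,0,0]},{"gripper":1,"dp":[0,0,2.9],"twist":[0,0,0]},{"gripper":1,"dp":[0,0,0],"twist":[0,0,0]},{"gripper":1,"dp":[-0.8,0,0],"twist":[0,0,0]},{"gripper":1,"dp":[-0.8,0,0],"twist":[0,0,0]},{"gripper":1,"dp":[-0.8,0,0],"twist":[0,0,0]},{"gripper":1,"dp":[0,0,0],"twist":[0,0,0]}]'
python3 -m pendant '[{"gripper":1,"dp":[-0.8,0,0],"twist":[0,0,0]},{"gripper":1,"dp":[-0.8,0,0],"twist":[0,0,0]},{"gripper":1,"dp":[-0.8,0,0],"twist":[0,0,0]},{"gripper":1,"dp":[-0.8,0,0],"twist":[0,0,0]},{"gripper":1,"dp":[-0.8,0,0],"twist":[0,0,0]},{"gripper":1,"dp":[-0.6,0,0],"twist":[0,0,0]},{"gripper":1,"dp":[0,0,0],"twist":[0,0,0]}]'
cat > bar.py <<'E'
from h import *
R=np.array([[.170,.985],[-.985,.170]])
s=manip.sense();print('tcp',R@s['eef_pos'][:2],s['eef_pos'][2],s['contact_force'])
for n in('top','side'):
    c=cam(n);W=pts(c);Q=W[:,:,:2]@R.T;z=W[:,:,2];hsv=cv2.cvtColor(c['pixels'],cv2.COLOR_RGB2HSV)
    y=Q[:,:,1]+.586;b=(hsv[:,:,1]<60)&(hsv[:,:,2]>70)&(abs(y)>.05)&(abs(y)<.09)&(z>.02)&(z<.16)&(Q[:,:,0]>.08)&(Q[:,:,0]<.26)&((z>.1)|(Q[:,:,0]<.15))
    print(n,b.sum(),np.median(Q[b],0),np.percentile(z[b],[5,50,95]) if b.any() else '')
    save(c,'b%s%d.png'%(n,s['time']*100))
E
python3 bar.py
```

```text
time: 16.18
eef_pos: [0.6176, 0.1105, 0.128]
tcp_rot: [2.403, 2.022, 0.001]
contact_force: [1.1, 1.1, 0.6]
grip_width: -0.0
gripper_force: 0.5
time: 17.05
eef_pos: [0.6089, 0.0652, 0.1272]
tcp_rot: [2.403, 2.023, -0.002]
contact_force: [-0.2, 0.5, 0.8]
grip_width: -0.002
gripper_force: 0.2
tcp [ 0.16771082 -0.58871043] 0.12723261857321727 [-0.21823874  0.52026902  0.82878923]
top 205 [ 0.14861642 -0.53490775] [0.12799103 0.1322572  0.13514778]
side 227 [ 0.14904088 -0.53342724] [0.12675065 0.13240051 0.1354835 ]
```

```bash
python3 -m pendant '[{"gripper":1,"dp":[0.2,0,-2.0],"twist":[0,0,0]},{"gripper":1,"dp":[-2.0,0,0],"twist":[0,0,0]},{"gripper":1,"dp":[0,0,0.6],"twist":[0,0,0]},{"gripper":1,"dp":[-0.6,0,1.2],"twist":[0,0,0]},{"gripper":1,"dp":[-0.7,0,1.2],"twist":[0,0,0]},{"gripper":1,"dp":[-0.4,0,1.2],"twist":[0,0,0]},{"gripper":1,"dp":[-0.3,0,1.0],"twist":[0,0,0]},{"gripper":1,"dp":[0,0,0.9],"twist":[0,0,0]},{"gripper":1,"dp":[0,0,0],"twist":[0,0,0]}]'
python3 bar.py
```

```text
time: 18.27
eef_pos: [0.6018, 0.03, 0.0851]
tcp_rot: [-2.4, -2.024, 0.002]
contact_force: [-0.7, 1.1, 0.0]
grip_width: 0.003
gripper_force: 0.0
tcp [ 0.1318503  -0.58768922] 0.08511035935222439 [-0.65092695  1.14360231  0.0100145 ]
top 91 [ 0.1261174  -0.65635303] [0.07867004 0.08238775 0.08547406]
side 235 [ 0.12644531 -0.53360335] [0.0767043  0.08296836 0.08604425]
```

Tracking well: the bar is at level (ex .126, top .086). Now down to the stop.

```bash
python3 -m pendant '[{"gripper":1,"dp":[0,0,0.8],"twist":[0,0,0]},{"gripper":1,"dp":[0,0,0.8],"twist":[0,0,0]},{"gripper":1,"dp":[0,0,0.8],"twist":[0,0,0]},{"gripper":1,"dp":[0,0,0.6],"twist":[0,0,0]},{"gripper":1,"dp":[0,0,0.3],"twist":[0,0,0]},{"gripper":1,"dp":[0,0,0],"twist":[0,0,0]}]'
python3 -m pendant '[{"gripper":1,"dp":[0,0,0.2],"twist":[0,0,0]},{"gripper":1,"dp":[0,0,0],"twist":[0,0,0]}]'
python3 -m pendant '[{"gripper":1,"dp":[0,0,0.2],"twist":[0,0,0]},{"gripper":1,"dp":[0,0,0],"twist":[0,0,0]}]'
python3 bar.py
```

```text
time: 19.12
eef_pos: [0.6022, 0.0284, 0.0528]
tcp_rot: [-2.403, -2.024, 0.002]
contact_force: [0.1, 0.4, 0.3]
grip_width: 0.003
gripper_force: 0.0
time: 19.38
eef_pos: [0.6025, 0.0288, 0.0511]
tcp_rot: [-2.403, -2.024, 0.001]
contact_force: [1.7, 1.1, 1.5]
grip_width: 0.004
gripper_force: 0.5
time: 19.62
eef_pos: [0.6027, 0.0287, 0.0505]
tcp_rot: [2.403, 2.023, -0.001]
contact_force: [-4.3, 0.4, 13.9]
grip_width: -0.002
gripper_force: 7.1
tcp [ 0.13074425 -0.58879465] 0.05054034369735391 [-4.28428181  0.44560456 13.8973537 ]
top 56 [ 0.1337374  -0.66254819] [0.04674868 0.0508515  0.14727682]
side 230 [ 0.13726087 -0.5346932 ] [0.04365623 0.05014498 0.05374305]
```

```bash
python3 -m pendant '[{"gripper":1,"dp":[0,0,0.15],"twist":[0,0,0]},{"gripper":1,"dp":[0,0,0],"twist":[0,0,0]}]'
python3 -m pendant '[{"gripper":1,"dp":[0,0,-1],"twist":[0,0,0]},{"gripper":1,"dp":[-1,0,-3],"twist":[0,0,0]},{"gripper":1,"dp":[-4,0,-5],"twist":[0,0,0]},{"gripper":1,"dp":[-4,0,-5],"twist":[0,0,0]},{"gripper":1,"dp":[-4,0,-3],"twist":[0,0,0]},{"gripper":1,"dp":[0,0,0],"twist":[0,0,0]},{"gripper":1,"dp":[0,0,0],"twist":[0,0,0]}]'
python3 bar.py
python3 - <<'E'
from h import *
R=np.array([[.170,.985],[-.985,.170]])
c=cam('wrist');save(c,'w7.png');W=pts(c);Q=W[:,:,:2]@R.T;z=W[:,:,2];hsv=cv2.cvtColor(c['pixels'],cv2.COLOR_RGB2HSV)
m=(hsv[:,:,1]<60)&(abs(Q[:,:,1]+.586)<.07)&(z>.03)
b=m&(Q[:,:,0]<.146)&(Q[:,:,0]>.12);print('bar',np.median(Q[b],0),np.percentile(z[b],[50,95]))
s=cam('side');a=s['pixels'][80:260,140:340];cv2.imwrite('pics/fin.png',cv2.resize(np.hstack([a]),None,fx=3,fy=3,interpolation=cv2.INTER_CUBIC)[:,:,::-1])
E
```

```text
time: 19.98
eef_pos: [0.6028, 0.0287, 0.0502]
tcp_rot: [2.402, 2.023, -0.001]
contact_force: [-8.5, -0.2, 23.7]
grip_width: -0.001
gripper_force: 12.4
time: 20.85
eef_pos: [0.5804, -0.0971, 0.2148]
tcp_rot: [-2.402, -2.023, 0.001]
contact_force: [0.5, 0.4, -0.0]
grip_width: -0.001
gripper_force: 0.0
tcp [ 0.0030558  -0.58823742] 0.21481901332734674 [ 0.45802703  0.44811065 -0.02984685]
top 57 [ 0.13818178 -0.50853282] [0.0452695  0.04948275 0.05198837]
side 225 [ 0.13725321 -0.53356877] [0.04419044 0.04977684 0.0528561 ]
bar [ 0.13727731 -0.58687672] [0.04994694 0.05174053]
```

View pics/fin.png

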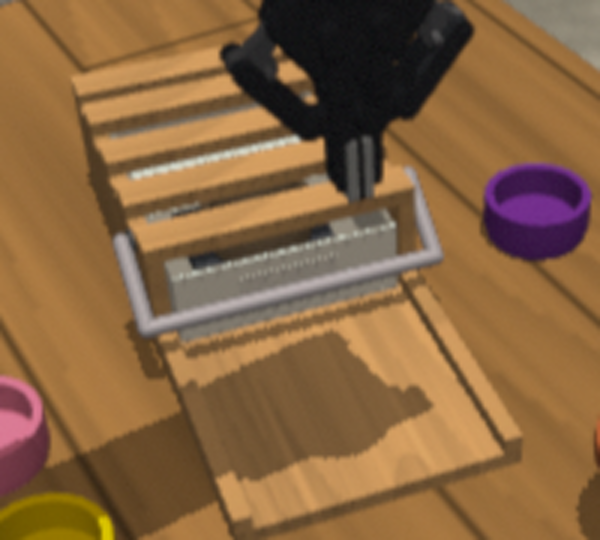

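View pics/w7.png

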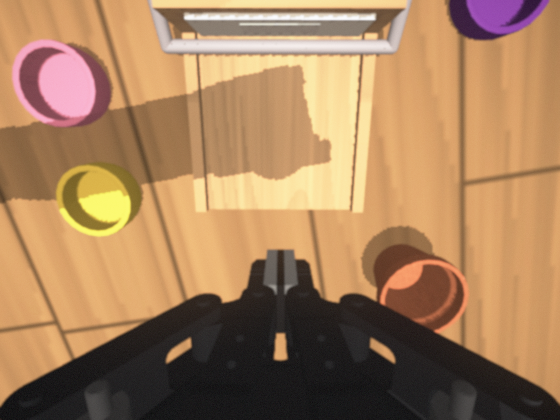

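The bar lies across the mouth in both views: in the side crop it runs from (145,325) to (435,255), and in the wrist view it sits at row 45. It measures 16.5 mm before the mouth with its top at about 51 mm, which is the closed position. The tub is still flush behind it and the arm is clear.

```bash
python3 -c "
from plant import manip
print(manip.sign_off())"
```

```text
the job is handed in; nothing more can be done
None
```

The job is handed in at about 21 s: the dish stands centred on its tile (within about 1 mm), the tub is fully home and flush, the locking bar was then swung down to its stop, and the arm touched none of the other things on the bench.

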